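# Set the torch stand's sliding leg and pinch its cam lever shut

## Task

The torch stand on the bedside stool has a sprung sliding leg: slide the leg's orange clamp head out until its index line meets the red pointer on the rule, leaving the black cam lever open until it is there. Then, holding the leg on the pointer, squeeze the cam lever fully shut against the head; its worn cam does not keep the leg out, so finish still pinching lever and head together with the leg on its mark. Leave the other things on the stool where they are.

Things in the scene. Friction and masses are not known exactly. Their poses are not given: they have to be found in the camera images.
- stand: Low grey torch stand, screwed fast to the stool, a black torch (along x, top 105 mm high) on its 64 mm hub. Origin: under the hub's centre, on the stool. The leg slides out along +y, from a dark tube (top 29 mm high, to y = 150 mm); its rod's top is 25 mm high. White rule beside it, on the +x side: x = 42 to 62 mm, y = 130 to 320 mm, top 13 mm high (pointer on it 18 mm).
- leg (a joint): How far the leg is out, m: 0 fully in to 0.14 (hard stops). Leg and clamp head move together along the stand's +y; the head's centre is at x = 0, y = 0.170 m + this value in the stand's frame. An elastic cord (40 N/m) pulls it towards 0 against 1.5 N of friction: it takes 2 to 7 N to move out, and beyond about 40 mm it slides back if let go.
- clamp_head (a point): Orange upright block on the leg's end, 40 (x) by 20 (y) mm, from 6 to 72 mm above the stool; axes parallel to the stand's. This point: centre of its top face, 72 mm high. The -y face (y = -10 mm, towards the hub) is bare above the rod (25 mm high); the +y face carries the cam lever. A small tongue with a black index line points to +x from its foot.
- index_line (a point): Tip of the clamp head's index tongue: x = +39 mm, y = 0 from the head's centre, 15.5 mm above the stool.
- mark_line (a point): Tip of the red pointer clamped fast on the white rule: the length mark, 15.5 mm above the stool and 41 mm to the +x side of the leg's centre line; axes parallel to the stand's. The leg is at its mark when index_line and mark_line have the same y in the stand's frame.
- cam_lever (a joint): Cam lever angle, rad: 0 shut (flat on the head's +y face) to 0.6 open (hard stops). Upright pin at x = -22, y = +13.5 mm from the head's centre; the free end (+x) swings out to +y. 0.15 N m (5 N at 31 mm) moves it; it stays where left. Pushing it alone drives the leg in; squeezed against the head's bare -y face, it shuts without shifting the leg.
- lever_tip (a point): Top edge of the cam lever's free end, 70 mm above the stool. The blade is 52 mm long from its pin, 7 mm thick, 40 mm high, from 30 to 70 mm above the stool. Shut, lever and head together measure 27 mm across (y = -10 to +17 mm from the head's centre); open at 0.55 rad about 54 mm at the tip.
- tiffin: Round steel three-tier tiffin, 119 mm across, 215 mm high, to be left alone. Origin under its centre.
- white_bottle: Empty white plastic bottle with twist cap, 66 mm across, 170 mm high, to be left alone. Origin under its centre.
- bangles: Stack of coloured glass bangles, 68 mm across, 40 mm high, to be left alone. Origin under its centre.
- tumbler: Steel tumbler, 72 mm across, 100 mm high, to be left alone. Origin under its centre.
- clock: Blue alarm clock, 40 x 90 mm, 91 mm high, to be left alone. Origin under its centre.
- glasses_case: Dark purple spectacle case, 55 x 150 mm, 32 mm high, to be left alone. Origin under its centre.

How it is judged:
By the outcome, as a careful person would: the job done as asked, in the order asked, and still so for the second after the job is handed in, while the arm keeps its last pose, push and grip.
It also fails if it takes over 45 s, if anything falls off the work surface, if the arm or the gripper's body presses on something with over 40 N, if the wrist force passes 120 N, or if a joint passes its speed limit or range.

## Robot

A 6-joint arm with a two-finger parallel gripper is mounted at the origin on the work surface. World frame = base frame: x ahead of the robot, y to its left, z up, the work surface at z = 0. Lengths are in m, angles in rad, forces in N, time in s.
With the tool pointing down it reaches from about 0.3 to 0.775 m from the base axis. Payload 14.6 kg.
Tool frame: the origin (TCP) lies at the very end of the fingers, on their centre line; the grasp point (between the pads) lies 19 mm behind it; z points along the fingers, y is the direction in which the jaws open and shut (so a half turn about z gives the same grasp; the last joint's range is limited). The gripper opens to 85 mm and grips with 20 to 120 N. Pads are 22 mm wide; open, the fingers measure 114 mm over their backs; the gripper's body (76 mm by 85 mm) begins 54 mm behind the grasp point. The pads swing forward as they close: fully open they stand 13 mm farther back than shut.
Start: joints at [-1.206, 0.3, 1.521, -0, 1.321, -0.067], TCP at [0.23, -0.5, 0.231] pointing down, gripper open.
Joint ranges: [-3.03, 3.03], [-0.79, 2.21], [0.23, 2.52], [-1.04, 4.18], [0, 3.07], [-2.55, 2.55]. Speed limits (rad/s): [2.22, 2.22, 2.57, 3.14, 3.14, 3.14].

## Interface

Orientations are given as a rotation vector (axis times angle).
In Python, from plant import manip, imaging, order gives the robot as it stands. The module is installed in compiled form; this text tells all that it offers.
- The arm moves only by the tool carry_out, never from a script. Its argument "commands" is a list of rows, each a list of 3 entries, a list of its own where there are three numbers: the finger opening in m, from 0 to 0.0854, then the shift along the tool's x, y, z in m, then the turn about the tool's z in rad. A call has 1 to 8 rows; each row shifts and turns the commanded pose from where the row before left it, along the tool's axes as they then stand; what a row does not reach is not made up. A row lasts 1/8 s, in which the tool goes at most 62.5 mm and 10.7 degrees, less where a joint would pass 70% of its speed; a pose out of reach is approached as far as the arm can. A call with a gripper value outside its range is refused whole. The fingers move at their own pace and stop on an object; "grip_force" is the grip in N (left out, the last holds). Time passes only in rows, so rows that do not move let the fingers close. It gives the time, the measured TCP pose, the force and the opening at its end, in the units of the state.
- manip.get_state(): the state, without advancing time (a new reading comes with each control period).
- imaging.read_camera(name): name is "side" or "top" or "wrist"; returns a dict with "image" (420x560x3 uint8, red, green, blue), "camera_matrix" (3x3 intrinsics, pixels), "R" (3x3) and "t" (3): a world point X has camera coordinates R X + t. Camera axes: x right, y down, z forward; pixel columns grow to the right and rows downward; lengths in m; the calibration is good to about 2 mm. A picture is of the moment at which its call begins. There is no depth.
- order.sign_off(): hands the job in, once; it reports no verdict.
The state is a dict: "time": time; "q": joint angles; "qd": joint speeds; "effort": joint torques, N m; "tool_pos": TCP position; "tool_rot": TCP orientation; "force": force on the tool from outside, world axes, zero at the start; "moment": the same for the moment, N m; "width": finger opening in m.
Only numpy, scipy, OpenCV 4.12 (cv2) and the standard library are available. Lean on these libraries where they do the work, as an engineer would, in place of code of your own. Each camera call takes 0.05 s, during which the arm holds its last target. There are 200 camera calls.

## Working session

There is one attempt and no reset: what is moved stays moved. The work goes in short steps, Python scripts to look and compute and a tool call to move; the robot and the scene stay as the last step left them, time stands still between calls to the robot, and variables do not carry over. Pictures are saved under pics/ and viewed, about 8 in all and at most 12, crops included, and the job is handed in when it is done.

Besides the shell and the picture viewer there is one more tool, called as name(argument=value, ...) on one line, values as JSON. carry_out: Moves the arm, as the interface text tells. Its arguments: {"type":"object","properties":{"commands":{"type":"array","items":{"type":"array"}},"grip_force":{"type":"number"}},"required":["commands"]}

```bash
mkdir -p pics; cat > h.py <<'E'
import numpy as np, cv2
from plant import manip, imaging, order
def cam(n,save=None):
    c=imaging.read_camera(n)
    if save: cv2.imwrite(f'pics/{save}.png',c['image'][:,:,::-1])
    return c
def ray(c,u,v,z):
    K,R,t=[np.array(c[k],float) for k in('camera_matrix','R','t')]
    d=R.T@np.linalg.solve(K,[u,v,1.]);o=-R.T@t
    return o+d*(z-o[2])/d[2]
def proj(c,X):
    K,R,t=[np.array(c[k],float) for k in('camera_matrix','R','t')]
    p=K@(R@np.array(X)+t);return p[:2]/p[2]
def blobs(c,lo,hi,amin=15):
    hsv=cv2.cvtColor(c['image'],cv2.COLOR_RGB2HSV)
    m=cv2.inRange(hsv,np.array(lo),np.array(hi))
    n,l,s,ce=cv2.connectedComponentsWithStats(m)
    return m,[(s[i].tolist(),ce[i].round(1).tolist()) for i in range(1,n) if s[i][4]>=amin]
E
python3 - <<'E'
from h import *
import pickle
t=cam('top');s=cam('side')
pickle.dump((t,s),open('v.pkl','wb'))
cv2.imwrite('pics/a.png',t['image'][:,:,::-1]);cv2.imwrite('pics/b.png',s['image'][:,:,::-1])
for c in(t,s): print(-c['R'].T@c['t']); print('or',blobs(c,(5,150,120),(18,255,255))[1]);print('red',blobs(c,(0,150,100),(4,255,255))[1])
print({k:np.round(v,3) for k,v in manip.get_state().items()})
E
```

```text
[ 0.51361098 -0.02498162  1.2998618 ]
or [([421, 126, 15, 11, 116], [428.9, 131.4]), ([541, 194, 19, 17, 113], [550.3, 199.4]), ([524, 212, 36, 43, 740], [538.3, 237.1]), ([291, 229, 10, 16, 119], [295.5, 236.1])]
red [([116, 144, 20, 4, 23], [126.2, 145.5]), ([272, 212, 5, 7, 27], [274.0, 214.6])]
[0.50976488 1.09396251 1.15085668]
or [([236, 131, 8, 15, 100], [239.8, 137.6]), ([306, 197, 13, 8, 78], [310.9, 200.3]), ([310, 213, 8, 3, 17], [313.9, 213.9]), ([225, 254, 11, 3, 15], [229.9, 254.8]), ([226, 258, 11, 3, 17], [230.8, 258.6]), ([223, 269, 12, 3, 15], [229.0, 270.2]), ([222, 272, 13, 4, 22], [227.9, 273.9])]
red [([376, 69, 42, 44, 1229], [394.0, 93.8]), ([289, 221, 7, 4, 21], [291.6, 222.8]), ([156, 300, 54, 66, 308], [189.3, 351.1])]
{'time': np.float64(0.1), 'q': array([-1.206,  0.3  ,  1.522, -0.   ,  1.321, -0.067]), 'qd': array([ 0.002, -0.001, -0.001,  0.001,  0.   ,  0.002]), 'effort': array([ 2.0000e-03, -5.4437e+01, -3.6237e+01, -0.0000e+00,  3.0000e-03,
        0.0000e+00]), 'tool_pos': array([ 0.23 , -0.499,  0.231]), 'tool_rot': array([-3.068, -0.673,  0.   ]), 'force': array([ 0.173, -0.789,  0.201]), 'moment': array([-0.027,  0.014,  0.025]), 'width': np.float64(0.085)}
```

View pics/a.png

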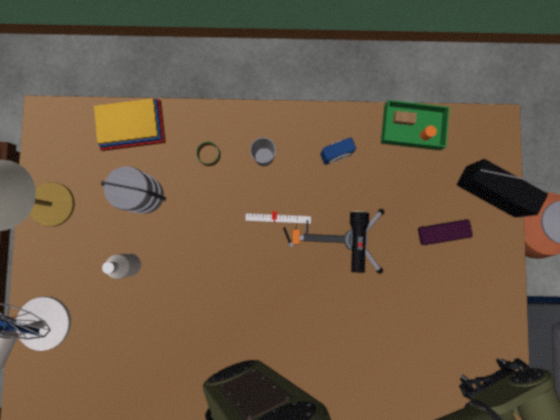

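View pics/b.png

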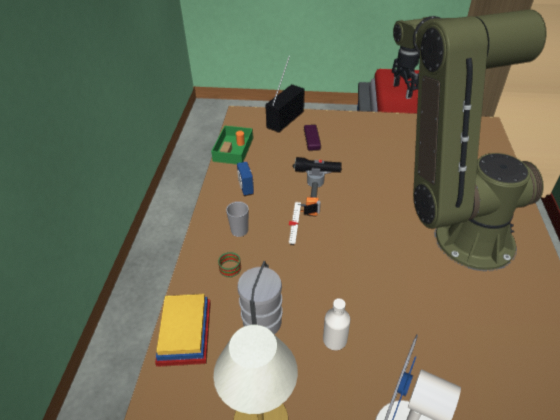

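The top view shows the stand's leg pointing left (world +y), orange head at about (295,236), red pointer at (274,215) on the white rule, and the open lever at about (287,236). In the side view the head is at about (311,203) and the pointer at (292,223). Nothing is close to the working area.

```bash
python3 - <<'E'
from h import *
import pickle
t,s=pickle.load(open('v.pkl','rb'))
print('head top', ray(t,295.5,236.1,.06), 'pointer',ray(t,274,214.6,.0165), ray(s,291.6,222.8,.0165))
m,b=blobs(t,(0,0,150),(180,60,255),60)
m[:, :240]=0;m[:,320:]=0;m[:205]=0;m[228:]=0
p=np.argwhere(m)[:,::-1].astype(np.float32)
r=cv2.minAreaRect(p);box=cv2.boxPoints(r)
q=[ray(t,*x,.013)[:2] for x in box];print('rule',r,np.round(q,4))
w=np.array([ray(t,*x,.013)[:2] for x in p]);d=np.linalg.svd(w-w.mean(0))[2][0];print(w.mean(0),d,'yaw',np.arctan2(-d[0]*np.sign(d[1]),abs(d[1])))
i=cv2.resize(t['image'][190:290,230:400],None,fx=4.5,fy=4.5,interpolation=cv2.INTER_CUBIC)
cv2.imwrite('pics/c.png',i[:,:,::-1])
E
```

```text
head top [ 0.53665306 -0.07251317  0.06      ] pointer [ 0.59876899 -0.01086801  0.0165    ] [ 0.59819009 -0.00967268  0.0165    ]
rule ((277.5245361328125, 217.9358367919922), (65.32958984375, 7.818700313568115), 2.4895529747009277) [[ 0.5806  0.0741]
 [ 0.6034  0.0736]
 [ 0.5983 -0.1168]
 [ 0.5755 -0.116 ]]
[ 0.58943028 -0.02060579] [-0.02447857 -0.99970035] yaw -0.024481018106071912
```

View pics/c.png

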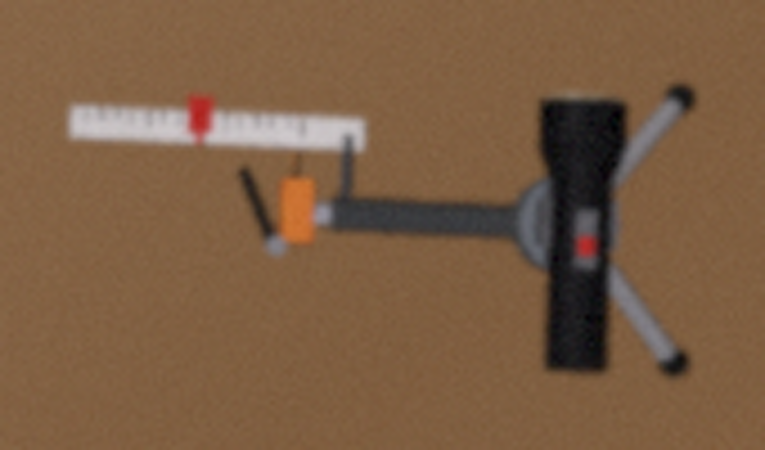

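carry_out(commands=[[0.085, [0, 0, 0], 0.153], [0.085, [0, 0, 0], 0.153], [0.085, [0, 0, 0], 0.152], [0.085, [0.033, -0.05, 0], 0], [0.085, [0.033, -0.05, 0], 0], [0.085, [0.033, -0.05, 0], 0], [0.085, [0.033, -0.05, 0], 0], [0.085, [0.033, -0.05, 0], 0]], grip_force=25)

```text
time: 1.1
tool_pos: [0.4024, -0.2522, 0.2312]
tool_rot: [-3.141, 0.041, 0.0]
force: [0.4, -1.7, 0.8]
width: 0.0855
```

carry_out(commands=[[0.085, [0.034, -0.051, 0], 0], [0.085, [0.034, -0.051, 0], 0], [0.085, [0.034, -0.051, 0], 0], [0.085, [0.034, -0.051, 0], 0], [0.085, [0, 0, 0.03], 0], [0.085, [0, 0, 0], 0]])

```text
time: 1.85
tool_pos: [0.542, -0.053, 0.1992]
tool_rot: [-3.141, 0.04, 0.007]
force: [0.2, -0.1, 0.5]
width: 0.0852
```

```bash
python3 - <<'E'
from h import *
import pickle
w=cam('wrist','d');t=cam('top');s=cam('side');pickle.dump((w,t,s),open('v2.pkl','wb'))
print(manip.get_state()['tool_pos'],manip.get_state()['tool_rot'])
for c in (w,):
  print(-c['R'].T@c['t']);print('or',blobs(c,(5,150,80),(18,255,255))[1]);print('red',blobs(c,(0,150,80),(4,255,255))[1])
print(proj(w,(.5363,-.0725,.072)),proj(w,(.579,-.011,.0155)))
E
```

```text
[ 0.54308828 -0.05419586  0.20240031] [ 3.14110177e+00 -4.26185714e-02  1.74185300e-03]
[ 0.62810975 -0.05450207  0.3422885 ]
or [([283, 164, 23, 61, 1132], [293.7, 197.3])]
red [([225, 122, 15, 30, 359], [232.2, 134.0]), ([489, 225, 16, 14, 179], [496.3, 231.8])]
[294.75655311 205.3505638 ] [233.88219655 152.22332017]
```

View pics/d.png

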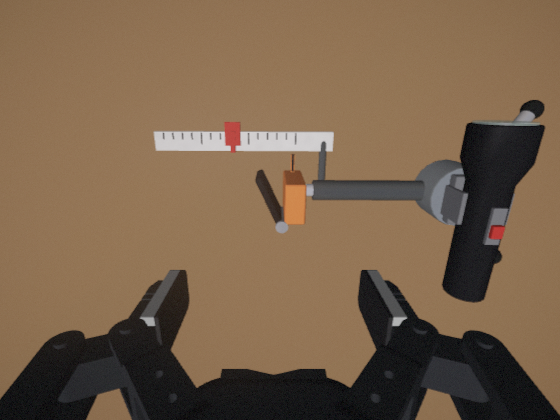

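Wrist view: head at (294,205), lever open with tip at (260,172), index tip about (293,153), pointer tip about (233,152).

```bash
python3 - <<'E'
from h import *
import pickle
w,t,s=pickle.load(open('v2.pkl','rb'))
a=ray(w,293,153.5,.0155);b=ray(w,233.2,152,.0155);print('index',a,'mark',b,'dy',(b-a)@[.0245,.9997,0])
for u in(283,304): print(ray(w,u,207,.072))
print('tip',ray(w,260,172,.07))
im=w['image'];print(im[195:230:3,294]); 
E
```

```text
index [ 0.57602693 -0.07446707  0.0155    ] mark [ 0.57925661 -0.01028401  0.0155    ] dy 0.06424294078974237
[ 0.5349352  -0.06139341  0.072     ]
[ 0.53443422 -0.08122753  0.072     ]
tip [ 0.56862747 -0.04090561  0.07      ]
[[208 137  79]
 [207 136  77]
 [207 137  78]
 [207 137  78]
 [207 135  77]
 [207 136  78]
 [208 137  78]
 [207 134  76]
 [207 135  77]
 [208 137  79]
 [150 121  88]
 [150 118  87]]
```

carry_out(commands=[[0.085, [0.001, -0.003, 0.03], 0], [0.085, [0, 0, 0.04], 0], [0.085, [0, 0, 0.04], 0], [0.085, [0, 0, 0.03], 0], [0.085, [0, 0, 0.02], 0], [0.085, [0, 0, 0.008], 0], [0.085, [0, 0, 0], 0]])

```text
time: 2.88
tool_pos: [0.5444, -0.051, 0.034]
tool_rot: [3.141, -0.042, 0.001]
force: [0.6, 0.5, 1.0]
width: 0.0852
```

```bash
python3 - <<'E'
from h import *
import pickle
w=cam('wrist','e')
print(manip.get_state()['tool_pos'],manip.get_state()['tool_rot'],manip.get_state()['force'])
E
```

```text
[ 0.54455348 -0.05092234  0.0343165 ] [ 3.14111908e+00 -4.17939975e-02  2.11526770e-03] [-0.50839938 -0.27745114  0.25003614]
```

View pics/e.png

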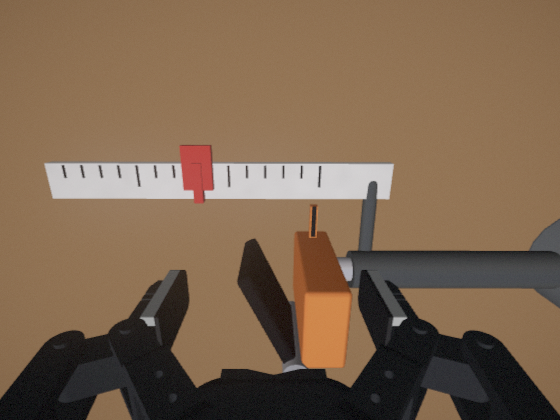

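Right pad sits behind the head, with the lever clear of the left pad; index tip (313,206), pointer tip (199,203). Now I push out with the jaws open, a little short.

carry_out(commands=[[0.085, [0, -0.01, 0], 0], [0.085, [0, -0.011, 0], 0], [0.085, [0, -0.013, 0], 0], [0.085, [0, -0.013, 0], 0], [0.085, [0, -0.013, 0], 0], [0.085, [0, -0.01, 0], 0], [0.085, [0, -0.002, 0], 0], [0.085, [0, 0, 0], 0]])

```text
time: 3.92
tool_pos: [0.5457, 0.0216, 0.033]
tool_rot: [-3.141, 0.041, 0.001]
force: [-0.2, -1.0, 0.3]
width: 0.085
```

```bash
cat >> h.py <<'E'
def idx(name):
    w=cam('wrist',name);st=manip.get_state()
    print(st['tool_pos'],'F',st['force'].round(1),'w',st['width'])
    im=cv2.resize(w['image'][90:290,60:400],None,fx=2.2,fy=2.2,interpolation=cv2.INTER_CUBIC)
    cv2.imwrite(f'pics/{name}.png',im[:,:,::-1]);return w
def gap(w):
    # dark-orange index tongue and red pointer, tip rows
    m,b=blobs(w,(0,170,60),(4,255,255),60);print('red',b)
    r=max(b,key=lambda x:x[0][4])[0]
    yb=r[1]+r[3]-1; u=np.flatnonzero(m[yb-3,r[0]:r[0]+r[2]])+r[0]
    print('tip row',yb,'cols',u.min(),u.max());B=ray(w,u.mean()+0,yb,.0155)
    m2,b2=blobs(w,(5,150,60),(20,255,255),20);print('or',b2);print('mark',B);return m,m2
E
python3 - <<'E'
from h import *
w=idx('f');gap(w)
E
```

```text
[0.54564507 0.02142941 0.0330164 ] F [ 0.4 -1.2  0.6] w 0.08499712142795744
red [([317, 144, 32, 58, 1417], [332.0, 168.5])]
tip row 201 cols 326 334
or [([309, 204, 69, 164, 7223], [340.6, 299.6])]
mark [ 0.57924187 -0.01033453  0.0155    ]
```

View pics/f.png

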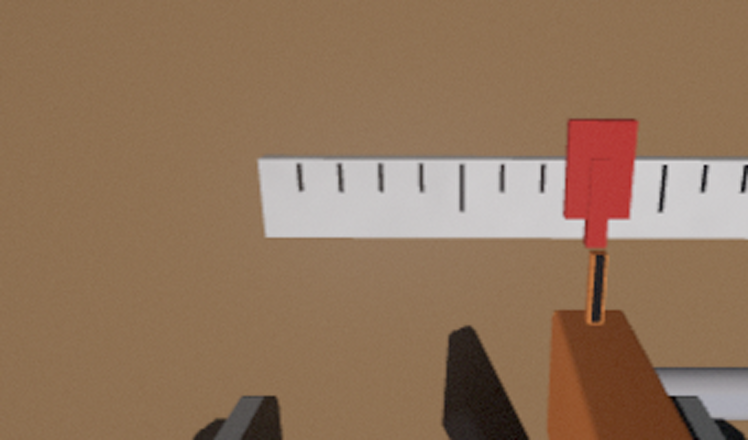

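Crop shows index (599) about 1.4 image px right of the pointer centre (596), i.e. about 0.7 mm short. I correct that and start closing while shifting the arm back by half the closing, so the rear finger stays still.

carry_out(commands=[[0.085, [0, -0.0007, 0], 0], [0.079, [0, 0.003, 0], 0], [0.073, [0, 0.003, 0], 0], [0.067, [0, 0.003, 0], 0], [0.067, [0, 0, 0], 0]])

```text
time: 4.6
tool_pos: [0.5457, 0.0127, 0.0333]
tool_rot: [3.141, -0.042, 0.0]
force: [0.4, -4.9, 1.7]
width: 0.067
```

```bash
python3 - <<'E'
from h import *
w=idx('g');m,m2=gap(w)
for v in range(204,224,3):
  u=np.flatnonzero(m2[v]);print(v,u.min() if len(u) else None,u.max() if len(u) else None)
E
```

```text
[0.54571519 0.01282953 0.03327579] F [ 0.6 -4.1  1.1] w 0.06732771525019282
red [([302, 145, 30, 57, 1106], [317.7, 167.8])]
tip row 201 cols 310 318
or [([295, 204, 60, 165, 6697], [322.4, 300.3])]
mark [ 0.57941874 -0.01031867  0.0155    ]
204 312 318
207 312 313
210 312 319
213 312 318
216 312 318
219 312 318
222 311 313
```

View pics/g.png

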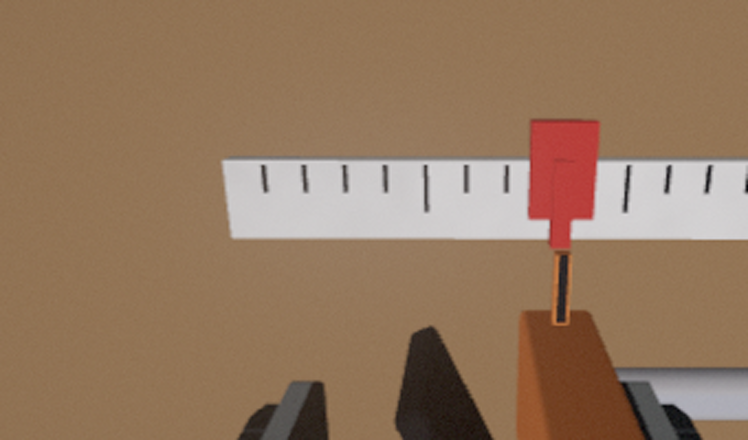

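Index is about 0.5 mm short of the pointer (315 vs 314 px), lever still open. I correct that and go on closing.

carry_out(commands=[[0.061, [0, 0.0025, 0], 0], [0.055, [0, 0.003, 0], 0], [0.049, [0, 0.003, 0], 0], [0.049, [0, 0, 0], 0]], grip_force=40)

```text
time: 5.15
tool_pos: [0.5455, 0.0043, 0.0333]
tool_rot: [3.141, -0.042, -0.0]
force: [0.3, -4.3, 0.0]
width: 0.0489
```

```bash
cat >> h.py <<'E'
def err(w):
    m,b=blobs(w,(0,170,60),(4,255,255),60)
    r=max(b,key=lambda x:x[0][4])[0];yb=r[1]+r[3]-1
    P=np.mean([np.flatnonzero(m[v,r[0]:r[0]+r[2]]).mean()+r[0] for v in range(yb-5,yb)])
    m2,_=blobs(w,(5,130,50),(22,255,255),20)
    seg=slice(r[0]-20,r[0]+r[2]+20)
    I=[]
    for v in range(yb+2,yb+30):
        u=np.flatnonzero(m2[v,seg])+r[0]-20
        if len(u)>1 and 5<=u[-1]-u[0]<=11: I.append((v,(u[0]+u[-1])/2))
    I=np.array(I);k=np.polyfit(I[:,0],I[:,1],1);u0=np.polyval(k,I[0,0])
    A=ray(w,u0,I[0,0],.0155);B=ray(w,P,yb-2,.0155);d=B-A
    print('P',P,yb,'I',u0,I[0,0],'to go mm',1e3*d@[.0245,.9997,0],'across',1e3*d@[.9997,-.0245,0])
E
python3 - <<'E'
from h import *
w=idx('h0');err(w)
E
```

```text
[0.5454474  0.00436434 0.03322603] F [ 0.4 -4.   0.9] w 0.048966689564960426Traceback (most recent call last):
  File "<stdin>", line 2, in <module>
  File "h.py", line 41, in err
    I=np.array(I);k=np.polyfit(I[:,0],I[:,1],1);u0=np.polyval(k,I[0,0])
                               ~^^^^^
IndexError: too many indices for array: array is 1-dimensional, but 2 were indexed
```

```bash
sed -i 's/(5,130,50),(22,255,255)/(5,150,60),(20,255,255)/' h.py; sed -i 's/if len(u)>1 and 5<=u/if len(u)>1 and 4<=u/' h.py
python3 - <<'E'
from h import *
w=idx('h');err(w)
E
```

```text
[0.54546737 0.00443695 0.03324231] F [ 0.1 -3.5  1.1] w 0.049159733387678796Traceback (most recent call last):
  File "<stdin>", line 2, in <module>
  File "h.py", line 41, in err
    I=np.array(I);k=np.polyfit(I[:,0],I[:,1],1);u0=np.polyval(k,I[0,0])
                               ~^^^^^
IndexError: too many indices for array: array is 1-dimensional, but 2 were indexed
```

View pics/h.png

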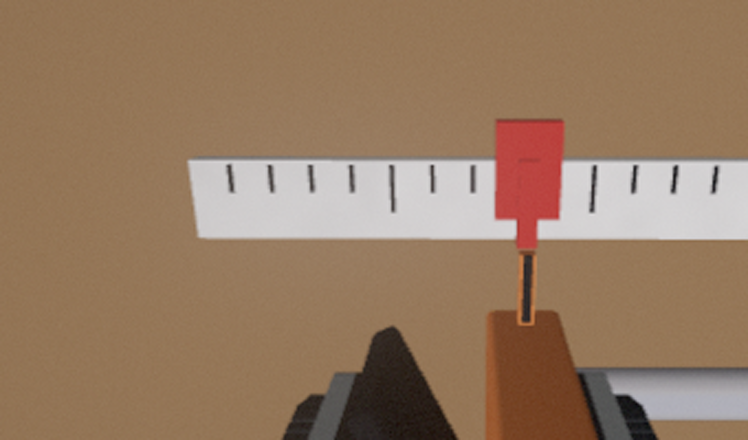

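Index and pointer are lined up (both at crop x≈527), and the left pad is about to meet the lever. Now the squeeze.

carry_out(commands=[[0.045, [0, 0.002, 0], 0], [0.041, [0, 0.002, 0], 0], [0.037, [0, 0.002, 0], 0], [0.037, [0, 0, 0], 0]], grip_force=40)

```text
time: 5.75
tool_pos: [0.5457, -0.0016, 0.0336]
tool_rot: [3.141, -0.041, 0.002]
force: [-0.7, -3.7, 5.3]
width: 0.0371
```

```bash
sed -i 's/r=max(b,key=lambda x:x\[0\]\[4\])\[0\];yb/r=max([x for x in b if x[1][1]<190],key=lambda x:x[0][4])[0];yb/' h.py
python3 - <<'E'
from h import *
w=idx('i')
try: err(w)
except Exception as e:
  print(e);m,b=blobs(w,(0,170,60),(4,255,255),60);print(b)
  m2,b2=blobs(w,(5,150,60),(20,255,255),20);print(b2);[print(v,np.flatnonzero(m2[v])) for v in range(203,225,4)]
  print(cv2.cvtColor(w['image'],cv2.COLOR_RGB2HSV)[214,285:310].tolist())
E
```

```text
[ 0.54565973 -0.00161269  0.03362151] F [ 0.5 -2.6  5.9] w 0.037214573888131916
max() iterable argument is empty
[]
[([270, 205, 49, 164, 5896], [292.1, 301.9])]
203 []
207 [286 291]
211 [286 291]
215 [286 291]
219 [286 291]
223 [286]
[[13, 142, 180], [13, 156, 181], [13, 104, 81], [8, 49, 57], [0, 36, 57], [9, 91, 73], [12, 155, 163], [13, 141, 190], [15, 105, 151], [16, 104, 150], [15, 100, 151], [14, 100, 151], [15, 106, 149], [14, 104, 150], [15, 103, 149], [15, 105, 151], [15, 104, 150], [15, 105, 150], [15, 104, 149], [15, 103, 149], [15, 101, 151], [15, 100, 150], [15, 105, 148], [15, 104, 150], [15, 102, 152]]
```

```bash
python3 - <<'E'
s=open('h.py').read()
i=s.index('def err')
s=s[:i]+'''def err(w):
    f=w['image'].astype(int);R,G,B=f[...,0],f[...,1],f[...,2]
    m=((R>90)&(R>2.0*G)&(abs(G-B)<25));m[:140]=0;m[206:]=0
    m[:,:150]=0;m[:,400:]=0
    V=np.argwhere(m)[:,0];yb=V.max()
    P=np.mean([np.flatnonzero(m[v])[[0,-1]].mean() for v in range(yb-6,yb-1)])
    I=np.mean([w_ for w_ in (np.average(np.arange(int(P)-12,int(P)+13),weights=np.clip(125-f[v,int(P)-12:int(P)+13].max(1),0,None)+1e-9) for v in range(yb+8,yb+18))])
    A=ray(w,I,yb+13,.0155);Bq=ray(w,P,yb-3,.0155);d=Bq-A
    print('P',P,yb,'I',I,'to go mm',1e3*d@[.0245,.9997,0],'across',1e3*d@[.9997,-.0245,0])
'''
open('h.py','w').write(s)
E
python3 - <<'E'
from h import *
w=idx('j');err(w)
E
```

```text
[ 0.54566669 -0.00161118  0.03363813] F [ 1.1 -4.1  5.3] w 0.03698821890728236
P 288.0 202 I 288.58236438694126 to go mm 0.4669444519146541 across 9.528976754551739
```

View pics/j.png

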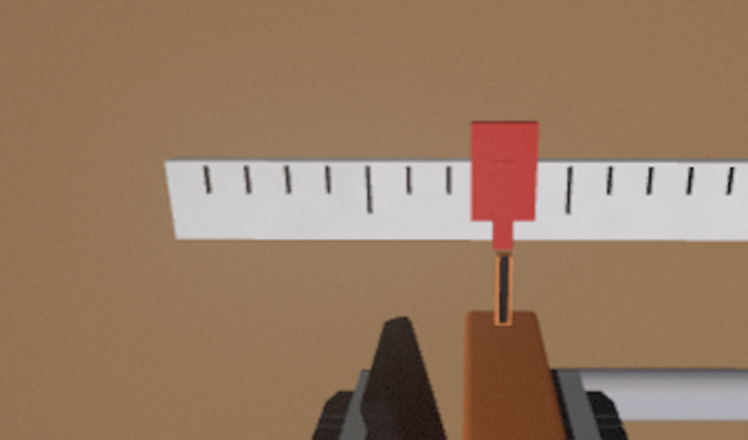

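Lever half shut, index within about 0.4 mm of the pointer (504 vs 503 in the crop). I close the rest.

carry_out(commands=[[0.033, [0, 0.0017, 0], 0], [0.029, [0, 0.002, 0], 0], [0.026, [0, 0.001, 0], 0], [0.02, [0, 0, 0], 0], [0.015, [0, 0, 0], 0], [0.01, [0, 0, 0], 0]], grip_force=50)

```text
time: 6.6
tool_pos: [0.5459, -0.0063, 0.034]
tool_rot: [-3.141, 0.043, -0.003]
force: [0.0, -2.4, 8.2]
width: 0.026
```

```bash
python3 - <<'E'
from h import *
w=idx('k');err(w)
E
```

```text
[ 0.54584903 -0.00628327  0.03397792] F [ 0.4 -3.5  7.7] w 0.02606863927823684
P 279.5 203 I 278.90815525540427 to go mm -0.29802592679627615 across 9.568081575117766
```

View pics/k.png

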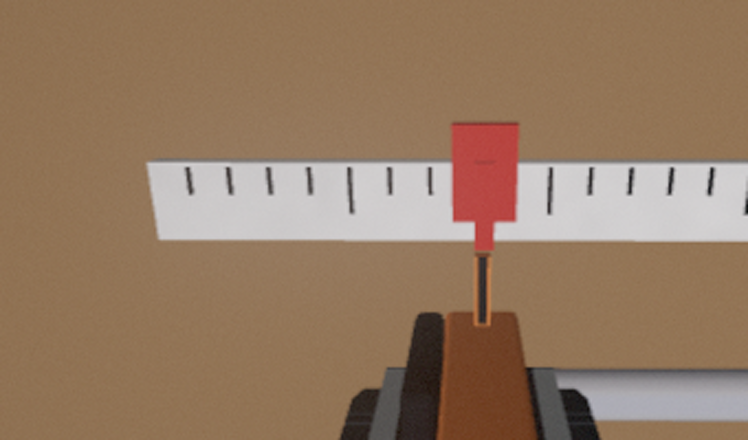

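Lever lies flat on the head (width 26 mm); the index (482) is about 0.4 mm past the pointer (484). A tiny correction, then a hold to settle.

carry_out(commands=[[0.01, [0, 0.0004, 0], 0], [0.01, [0, 0, 0], 0], [0.01, [0, 0, 0], 0], [0.01, [0, 0, 0], 0], [0.01, [0, 0, 0], 0]])

```text
time: 7.28
tool_pos: [0.5458, -0.0065, 0.034]
tool_rot: [-3.141, 0.043, -0.003]
force: [1.6, -3.6, 8.2]
width: 0.0258
```

```bash
python3 - <<'E'
from h import *
for i in range(3): w=idx('l%d'%i);err(w)
c=cam('top','m')
E
```

```text
[ 0.54582815 -0.00650362  0.03397753] F [ 0.4 -1.7  7.5] w 0.026232902861079
P 279.3 203 I 278.8906449750138 to go mm -0.19555253749335627 across 9.568369249897255
[ 0.545846   -0.00650814  0.03398914] F [ 0.4 -1.8  8.4] w 0.025871188225148466
P 279.3 203 I 278.89947274166093 to go mm -0.19051167459397245 across 9.56838546256386
[ 0.54583827 -0.0065218   0.03399481] F [ 1.1 -2.3  9.1] w 0.026098011843134546
P 279.3 203 I 278.890383892808 to go mm -0.19570160223919622 across 9.568371631452008
```

View pics/l2.png

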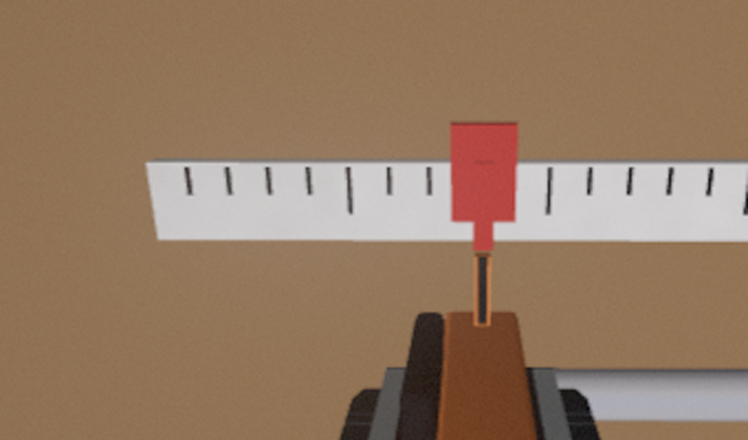

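View pics/m.png

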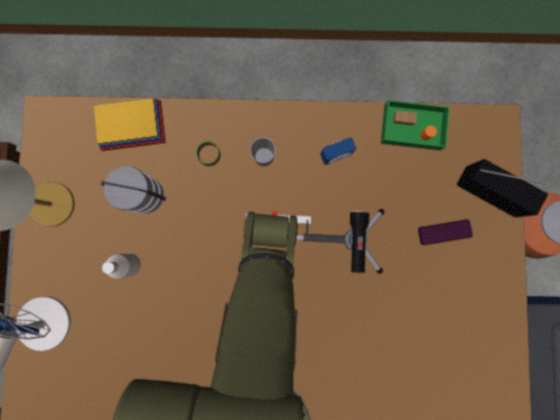

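The index is within about 0.2 mm of the pointer and steady (483 vs 484 in the crop), and the lever is flat on the head. The top view shows the other objects where they were. I'm handing the job in.

```bash
python3 -c "
from plant import order
print(order.sign_off())"
```

```text
the job is handed in; nothing more can be done
None
```

I pushed the leg out with the jaws open and the cam lever untouched, until the index line met the red pointer. Then I closed the jaws in steps, moving the arm back by half of each step, so the lever shut against the head while the leg stayed on its mark. The job was handed in with the arm still pinching lever and head at a 50 N grip.

- **Mark:** the last three readings put the index 0.2 mm past the pointer, and it was not moving. During the squeeze it strayed by no more than about 0.5 mm in the readings between steps.
- **Lever:** it looks flat on the head. The jaws read 26 mm, against 27 mm given for fully shut. I put the 1 mm down to pad give or sensor offset, but did not check it.
- **Forces and time:** the wrist force stayed under about 10 N in the readings, and the job took about 7.5 s of robot time.
- **Other objects:** the top view shows them where they were.

One measuring script failed a few times on its colour mask for the pointer. I lined the leg up by eye in the pictures for those steps, then fixed the script, and its later readings agreed with the pictures.

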